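# Weigh a damper counterweight on the hook scale

## Task

Before the hood damper is fitted, check the round-footed counterweight: hang it by the opening in its plate on the scale's sprung hook, easing it down so that the hook never bottoms out, and let go until it has hung settled and untouched for at least a second. Then take it off the hook and stand it upright in the steel tray, clear of your hand. Do not drop it, and leave the square-footed weight and everything else on the bench where they are.

Things in the scene. Friction and masses are not known exactly. Their poses are not given: they have to be found in the camera images.
- weight_mid (a point): the counterweight to weigh, 144 mm tall, 0.5 to 0.8 kg: dark steel ROUND foot (64 mm diameter, 22 mm high) with an upright aluminium plate on it, 8 mm thick (along x) and 60 mm wide (along y), front and back alike. The plate has an opening 44 mm wide, 36 to 84 mm above the underside, and a solid tab above it, up to the top. This point: on the axis, 72 mm above the underside; z up
- weight_eye (a point): middle of the upper edge of that opening, the edge that rests on the hook: 84 mm above the underside, 60 mm below the top of the tab. Grip the tab across its 8 mm thickness, 40 to 50 mm above this point, so that the fingers stay clear of the hook
- weight_foot (a point): centre of the underside of that counterweight's round foot
- other_mid (a point): a second weight with the same plate and height but a SQUARE foot (56 mm): not to be weighed, leave it. This point is on its axis, 72 mm above its underside
- hook_saddle (a point): where the load hangs: top of the level part of the hook, an 8 mm steel rod, 190 mm above the bench unloaded; moves with the hook. +x points to the column, -x to the open end. Level 10 mm either way; on the -x side it then turns up to a tip 26 mm out, 14 mm higher. Carry the opening over the tip towards +x, its upper edge 20 to 28 mm above this point, then lower it
- hook (a joint): how far the hook is pulled down, m: 0 unloaded, grows downward, stop at 0.045. Spring 300 N/m (starts to give at about 0.4 N), lightly damped: the weight pulls it down about 16 to 26 mm and it bobs for a second or so after release
- scale: the hook scale, fixed: base plate 160 x 120 x 14 mm, aluminium column 36 x 44 mm and 250 mm high. Origin on the bench under the column's axis. The hook points along its -x, saddle 150 mm from the column's axis; towards the column the rod climbs 16 mm, from 10 to 30 mm behind the saddle, then runs level
- tray: shallow open steel tray, fixed, 150 mm (x) by 200 mm (y), 40 mm high, walls and floor 4 mm thick; origin at the centre of its underside, z up
- tape_roll: bystander: roll of tape lying flat, 96 mm diameter, 25 mm high
- pipe_piece: bystander: short upright piece of copper pipe, 28 mm diameter, 45 mm high, between the two weights
- screwdriver: bystander: screwdriver lying on the bench
- wrench: bystander: wrench lying on the bench
- tape_measure: bystander: tape measure, 70 x 36 x 62 mm
Mind the look-alikes: they are no part of the job. What is shaped like the part that bears weight_mid but green or yellow is not meant.

How it is judged (in metres and radians):
On the way, in this order (a step that is already met when the one before it is completed fails the run):
1. the round-footed weight hangs on the hook by its opening, let go and settled (not touched, hook and weight still), for 1 s (distance between weight_eye and hook_saddle below 0.022 m and value of joint hook above 0.012 m and velocity of joint hook between -0.01 and 0.01 m/s and contact force between weight and scale above 3 N and linear speed of weight below 0.03 m/s and angular speed of weight below 0.4 rad/s and contact force between the fingers and weight below 0.05 N), for 1 s.
2. it has been lifted off the hook and the hook has sprung back up (distance between weight_eye and hook_saddle above 0.06 m and value of joint hook below 0.004 m), for 0.1 s.
At the end, for the whole second after the job is handed in: the round-footed weight stands upright (within 0.1 rad) on the floor of the tray, still and released, and the hook is back at its unloaded height (within 4 mm) (x of weight_foot in the frame of tray between -0.055 and 0.055 m and y of weight_foot in the frame of tray between -0.08 and 0.08 m and z of weight_foot in the frame of tray between 0 and 0.009 m and angle between weight_mid's own z axis and vertical below 0.1 rad and value of joint hook below 0.004 m and linear speed of weight below 0.03 m/s and angular speed of weight below 0.4 rad/s and contact force between the fingers and weight below 0.05 N); the robot touches nothing.
It fails at once if the hook is pulled down onto its stop (beyond 43 mm) (value of joint hook above 0.043 m).
It fails at once if the weight is dropped (falls free, faster than 0.6 m/s) (contact force between the fingers and weight below 0.05 N and linear speed of weight above 0.6 m/s).
It fails at once if another thing on the bench is moved by more than 30 mm (distance of any of other_mid, tape_roll, pipe_piece, screwdriver, wrench, tape_measure from where it was at the start of the episode above 0.03 m).
It also fails if it takes over 67 s, if anything falls off the work surface, if the arm or the gripper's body presses on something with over 40 N, if the wrist force passes 120 N, or if a joint passes its speed limit or range.

## Robot

A 6-joint arm with a two-finger parallel gripper is mounted at the origin on the work surface. World frame = base frame: x ahead of the robot, y to its left, z up, the work surface at z = 0. Lengths are in m, angles in degrees, forces in N, time in s.
With the tool pointing down it reaches from about 0.375 to 0.9 m from the base axis. Payload 3.1 kg.
Tool frame: the origin (TCP) lies at the very end of the fingers, on their centre line; the grasp point (between the pads) lies 19 mm behind it; z points along the fingers, x is the direction in which the jaws open and shut, and the axes are right-handed (so a half turn about z gives the same grasp; the last joint's range is limited). The gripper opens to 87 mm and grips with 3 to 60 N. Pads are 19 mm wide; open, the fingers measure 117 mm over their backs; the gripper's body (75 mm by 190 mm) begins 51 mm behind the grasp point.
Start: joints at [-82.764, 30.224, 82.088, -0, 67.689, -10.227], TCP at [0.188, -0.596, 0.223] pointing down, gripper open.
Joint ranges: [-176.69, 176.69], [-43.24, 126.21], [12.49, 139.97], [-82, 262], [0, 151.66], [-163.58, 163.58]. Speed limits (degrees/s): [159.86, 159.86, 180, 180, 180, 180].

## Interface

Orientations are given as a 3x3 rotation matrix whose columns are the frame's x, y, z axes.
In Python, from rig import bot gives the robot as it stands.
- The arm moves only by the tool arm_command, never from a script. Its argument "plan" is a list of rows, each an object of numbers: "claw": the opening, from 0 (shut) to 1 (fully open); "dx", "dy", "dz": the shift along the tool's x, y, z in cm; "twist": the turn about the tool's z in degrees. A call has 1 to 8 rows; each row is the pose to reach, as a shift and turn from the pose measured when the call began, along the tool's axes at that moment; what a row does not reach only later rows make up. A row lasts 1/12 s, in which the tool goes at most 41.7 mm and 7.16 degrees, less where a joint would pass 70% of its speed; a pose out of reach is approached as far as the arm can. A call with a gripper value outside its range is refused whole. The fingers move at their own pace and stop on an object; the grip force is fixed at half the most. Time passes only in rows, so rows that repeat a pose let the fingers close. It gives the time, the measured TCP pose, the force and the opening at its end, in the units of the state.
- bot.read_state(): the state, without advancing time (a new reading comes with each control period).
- bot.capture(name): name is "scene" or "top" or "wrist"; returns the picture (480x640x3 uint8, red, green, blue); there is no depth.
- bot.calibration(name): a dict with "intrinsics" (3x3 intrinsics, pixels), "rvec" (rotation vector, rad) and "tvec" (3), from world to camera coordinates, as OpenCV has them; the wrist camera has in their place "T_tool_cam" (4x4, takes a point from camera to tool coordinates, whose origin is the TCP and whose axes are the tool frame's). Camera axes: x right, y down, z forward; pixel columns grow to the right and rows downward; lengths in m; the calibration is good to about 2 mm. A picture is of the moment at which its call begins: read the wrist's pose just before it. calibration takes no time and is no camera call.
- bot.hand_in(): hands the job in, once; it reports no verdict.
The state is a dict: "time_s": time; "joint_positions": joint angles; "qvel": joint speeds; "tau": joint torques, N m; "position": TCP position; "tcp_rot": TCP orientation; "force": force on the tool from outside, world axes, zero at the start; "moment": the same for the moment, N m; "opening": opening from 0.0 (shut) to 1.0 (fully open).
Only numpy, scipy, OpenCV 4.12 (cv2) and the standard library are available. Lean on these libraries where they do the work, as an engineer would, in place of code of your own. Each camera call takes 0.05 s, during which the arm holds its last target.

## Working session

There is one attempt and no reset: what is moved stays moved. The work goes in short steps, Python scripts to look and compute and a tool call to move; the robot and the scene stay as the last step left them, time stands still between calls to the robot, and variables do not carry over. Pictures are saved under pics/ and viewed, and the job is handed in when it is done.

Besides the shell and the picture viewer there is one more tool, called after "Request:" as name([rows], argument=value, ...), one row to a line, values as JSON. arm_command: Moves the arm, as the interface text tells. Its arguments: {"type":"object","properties":{"plan":{"type":"array"}},"required":["plan"]}

```bash
mkdir -p pics; ls; python3 - <<'E'
from rig import bot
import cv2
print(bot.read_state())
for n in("scene","top","wrist"):
    im=bot.capture(n); cv2.imwrite(f"pics/{n}0.png",im[:,:,::-1]); print(n,bot.calibration(n))
E
```

```text
pics
{'time_s': 0.0, 'joint_positions': array([-8.27626388e+01,  3.02798370e+01,  8.21552392e+01, -1.66698477e-03,
        6.76880286e+01, -1.02291005e+01]), 'qvel': array([-0.08471527,  0.01615342,  0.02730519,  0.05456091, -0.10789737,
       -0.07099583]), 'tau': array([-5.67322513e-04, -4.40046394e+01, -1.76589417e+01,  6.33421121e-02,
        5.82394504e-02, -1.68278493e-04]), 'position': array([ 0.18750159, -0.59545847,  0.22156865]), 'tcp_rot': array([[ 3.00157735e-01, -9.53889535e-01, -2.97380502e-04],
       [-9.53887228e-01, -3.00157672e-01,  2.12807439e-03],
       [-2.11920893e-03, -3.55090525e-04, -9.99997691e-01]]), 'force': array([ 0.17392711, -0.5325526 ,  0.12859084]), 'moment': array([ 0.0475404 , -0.03716114,  0.0201422 ]), 'opening': 1.0012954427291016}
scene {'intrinsics': array([[501.82939626,   0.        , 323.20997894],
       [  0.        , 501.82939626, 230.61199483],
       [  0.        ,   0.        ,   1.        ]]), 'rvec': array([ 1.95695177,  1.17762586, -0.55629524]), 'tvec': array([-0.256129  , -0.20694661,  1.49337584])}
top {'intrinsics': array([[489.62170265,   0.        , 327.03146051],
       [  0.        , 489.62170265, 240.05817149],
       [  0.        ,   0.        ,   1.        ]]), 'rvec': array([ 2.14861755, -2.201688  ,  0.06479914]), 'tvec': array([0.00216757, 0.569347  , 1.27466762])}
wrist {'intrinsics': array([[367.75097108,   0.        , 313.8840092 ],
       [  0.        , 367.75097108, 236.20152645],
       [  0.        ,   0.        ,   1.        ]]), 'T_tool_cam': array([[ 9.99999659e-01, -7.94023787e-04,  2.28900644e-04,
         3.03047285e-04],
       [ 7.08796395e-04,  9.66574309e-01,  2.56385652e-01,
        -7.05899425e-02],
       [-4.24825788e-04, -2.56385402e-01,  9.66574542e-01,
        -1.63155224e-01],
       [ 0.00000000e+00,  0.00000000e+00,  0.00000000e+00,
         1.00000000e+00]])}
```

View pics/scene0.png

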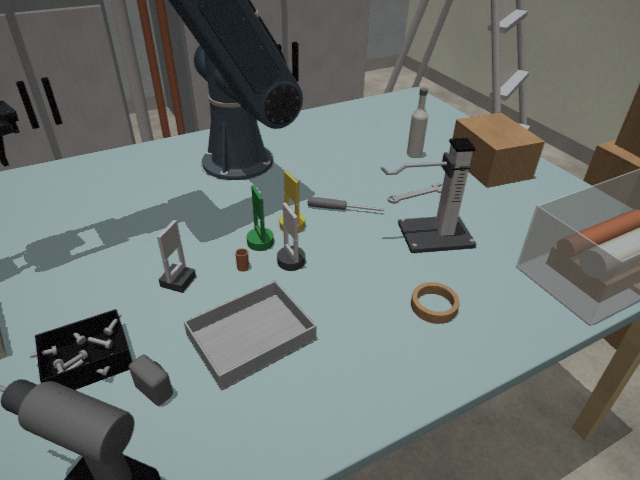

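View pics/top0.png

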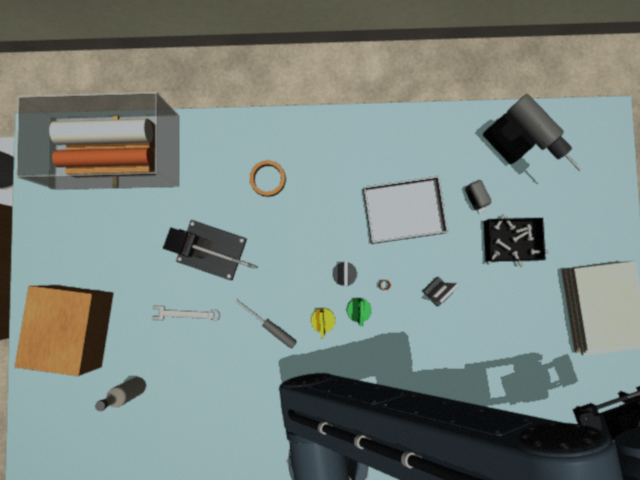

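View pics/wrist0.png

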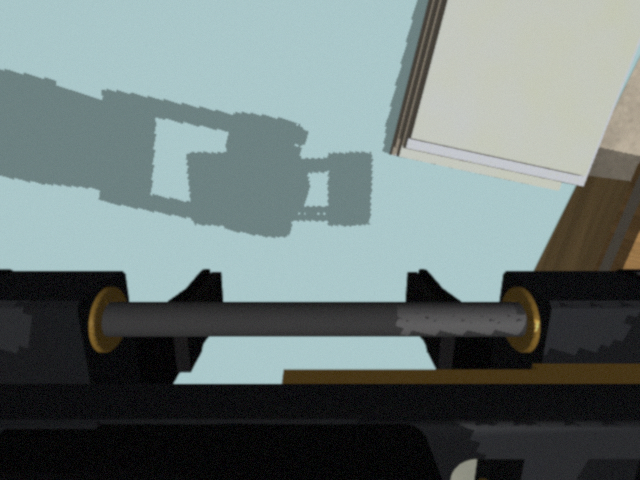

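```bash
python3 - <<'E'
import cv2
t=cv2.imread("pics/top0.png"); s=cv2.imread("pics/scene0.png")
a=cv2.resize(t[210:300,150:400],(800,288),interpolation=cv2.INTER_CUBIC)
b=cv2.resize(s[130:290,230:480],(800,512),interpolation=cv2.INTER_CUBIC)
cv2.imwrite("pics/ca.png",a);cv2.imwrite("pics/cb.png",b)
c=cv2.resize(t[165:300,330:480],(800,720),interpolation=cv2.INTER_CUBIC)[:600]
cv2.imwrite("pics/cc.png",c)
E
```

```text
(no output)
```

View pics/ca.png

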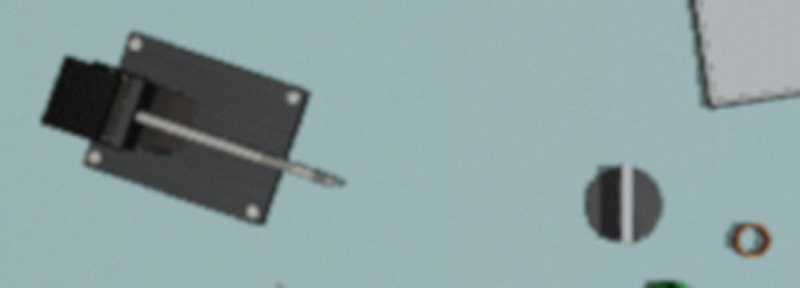

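View pics/cb.png

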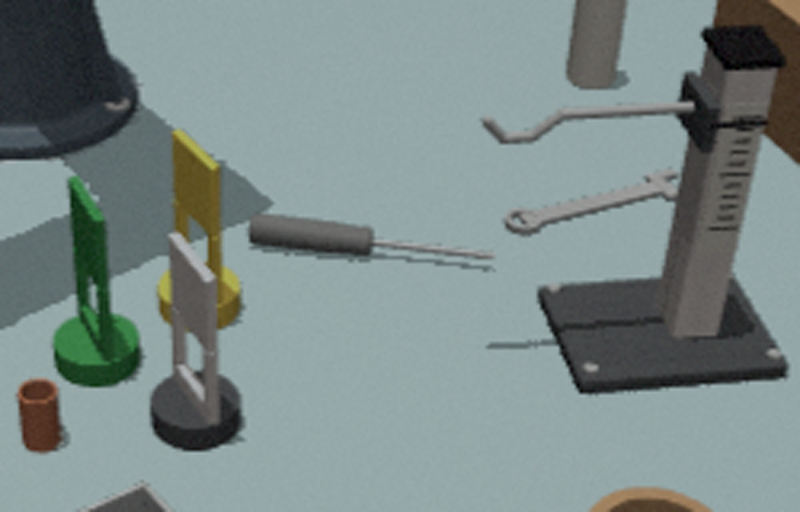

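View pics/cc.png

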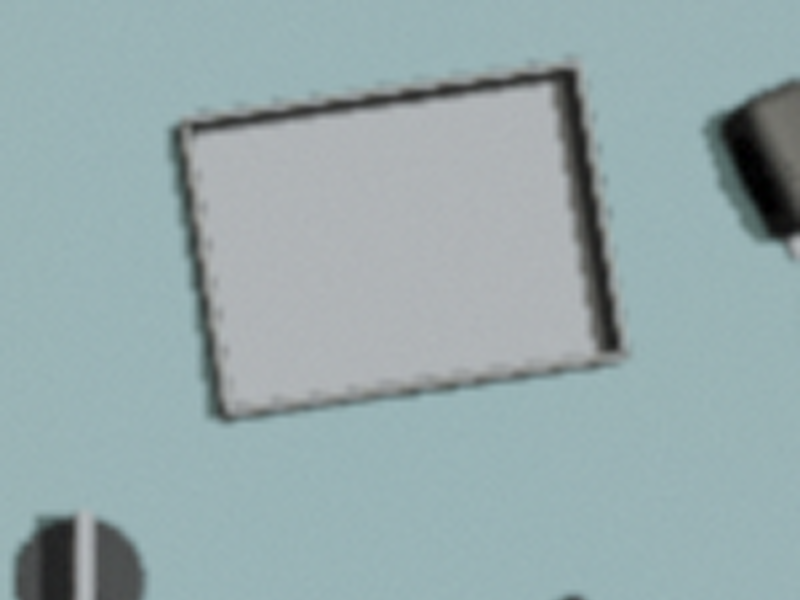

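```bash
cat > h.py <<'E'
import numpy as np,cv2
from rig import bot
def cam(n):
    c=bot.calibration(n);K=c["intrinsics"]
    if n=="wrist":
        s=bot.read_state();T=np.eye(4);T[:3,:3]=s["tcp_rot"];T[:3,3]=s["position"]
        W=np.linalg.inv(T@c["T_tool_cam"]);return K,W[:3,:3],W[:3,3]
    return K,cv2.Rodrigues(c["rvec"])[0],c["tvec"]
def atz(n,p,z,C=None):
    K,R,t=C or cam(n);o=-R.T@t;d=R.T@np.linalg.solve(K,[p[0],p[1],1]);return o+d*(z-o[2])/d[2]
def tri(ps):
    A=[];b=[]
    P=np.zeros((3,3));q=np.zeros(3)
    for n,p in ps:
        K,R,t=cam(n);o=-R.T@t;d=R.T@np.linalg.solve(K,[p[0],p[1],1]);d/=np.linalg.norm(d)
        M=np.eye(3)-np.outer(d,d);P+=M;q+=M@o
    return np.linalg.solve(P,q)
def proj(n,X,C=None):
    K,R,t=C or cam(n);p=K@(R@np.asarray(X,float)+t);return p[:2]/p[2]
E
python3 - <<'E'
from h import *
np.set_printoptions(precision=4,suppress=True)
T=lambda x,y:(150+x/3.2,210+y/3.2); S=lambda x,y:(230+x/3.2,130+y/3.2)
print("tab",atz("top",T(626,163),.144),atz("top",T(627,243),.144))
print("tab scene",atz("scene",S(172,235),.144),atz("scene",S(215,272),.144))
print("foot",atz("top",T(623,204),.022))
print("foot scene(bottom front of rim etc)",atz("scene",S(196,405),.022))
for p in[(132,32),(310,93),(264,224),(84,164)]:print("base",atz("top",T(*p),.014))
print("tip tri",tri([("top",T(342,183)),("scene",S(486,122))]))
for p in [(342,183),(325,178),(290,166),(262,158),(138,116)]:print("rod z.2",atz("top",T(*p),.2))
Q=lambda x,y:(330+x/5.333,165+y/5.333)
c=[atz("top",Q(*p),.04) for p in[(182,125),(575,68),(623,352),(222,415)]]
for p in c:print("tray",p)
print(np.mean(c,0))
E
```

```text
tab [ 0.5089 -0.0567  0.144 ] [ 0.4495 -0.0559  0.144 ]
tab scene [ 0.4575 -0.0559  0.144 ] [ 0.5083 -0.049   0.144 ]
foot [ 0.4792 -0.0561  0.022 ]
foot scene(bottom front of rim etc) [ 0.4916 -0.057   0.022 ]
base [0.6329 0.3514 0.014 ]
base [0.5778 0.2023 0.014 ]
base [0.4698 0.2418 0.014 ]
base [0.5232 0.3919 0.014 ]
tip tri [0.501  0.1523 0.1982]
rod z.2 [0.4978 0.1468 0.2   ]
rod z.2 [0.5016 0.1589 0.2   ]
rod z.2 [0.5108 0.1838 0.2   ]
rod z.2 [0.5169 0.2038 0.2   ]
rod z.2 [0.5492 0.2925 0.2   ]
tray [ 0.7013 -0.1127  0.04  ]
tray [ 0.7245 -0.3066  0.04  ]
tray [ 0.5836 -0.3242  0.04  ]
tray [ 0.5577 -0.1279  0.04  ]
[ 0.6418 -0.2178  0.04  ]
```

```bash
cat >> h.py <<'E'
def delta(pos,ang):
    s=bot.read_state();R=s["tcp_rot"];d=R.T@(np.array(pos)-s["position"])*100
    cur=np.degrees(np.arctan2(R[1,0],R[0,0]));tw=-((ang-cur+180)%360-180)
    print("t",round(s["time_s"],2),"pos",s["position"].round(4),"ang",round(cur,2),"tilt",(R[:2,2]).round(4),"F",s["force"].round(2),"open",round(s["opening"],3))
    print("d cm",d.round(2),"twist",round(tw,2))
E
python3 - <<'E'
from h import *
np.set_printoptions(precision=4,suppress=True)
S=lambda x,y:(230+x/3.2,130+y/3.2)
K,R,t=cam("scene");o=-R.T@t
u=np.array([.342,.940,0]);n=np.array([-.94,.342,0]);p0=np.array([.5108,.1838,.2])
for p in [(486,122),(502,138),(530,135),(563,115),(690,107)]:
    x=S(*p);d=R.T@np.linalg.solve(K,[x[0],x[1],1]);X=o+d*(n@(p0-o))/(n@d);print(X,"along",u@(X-p0))
delta([.479,-.0562,.24],-90)
E
```

```text
[0.5018 0.1592 0.1974] along -0.026235093534727708
[0.5061 0.1709 0.184 ] along -0.013730841668016292
[0.5128 0.1893 0.185 ] along 0.005896808903000286
[0.5202 0.2096 0.1993] along 0.02748527981359039
[0.5511 0.2945 0.1997] along 0.11785029673313022
t 0.15 pos [ 0.1875 -0.5956  0.2218] ang -72.53 tilt [-0.0002  0.0017] F [-0.23 -0.67 -0.4 ] open 1.003
d cm [-42.71 -44.    -1.74] twist 17.47
```

Request:
arm_command([
  {"claw": 1, "dx": -42.7, "dy": -44, "dz": -2.5, "twist": 17.5},
  {"claw": 1, "dx": -42.7, "dy": -44, "dz": -2.5, "twist": 17.5},
  {"claw": 1, "dx": -42.7, "dy": -44, "dz": -2.5, "twist": 17.5},
  {"claw": 1, "dx": -42.7, "dy": -44, "dz": -2.5, "twist": 17.5},
  {"claw": 1, "dx": -42.7, "dy": -44, "dz": -2.5, "twist": 17.5},
  {"claw": 1, "dx": -42.7, "dy": -44, "dz": -2.5, "twist": 17.5},
  {"claw": 1, "dx": -42.7, "dy": -44, "dz": -2.5, "twist": 17.5},
  {"claw": 1, "dx": -42.7, "dy": -44, "dz": -2.5, "twist": 17.5},
])

```text
time_s: 0.82
position: [0.3462, -0.3011, 0.2362]
tcp_rot: [[-0.001, -1.0, -0.0], [-1.0, 0.001, 0.002], [-0.002, 0.0, -1.0]]
force: [0.7, -0.4, 0.8]
opening: 1.005
```

```bash
python3 - <<'E'
from h import *
delta([.479,-.0562,.245],-90)
E
```

```text
t 0.82 pos [ 0.3462 -0.3011  0.2362] ang -90.08 tilt [-0.0002  0.0019] F [ 0.73 -0.41  0.75] open 1.005
d cm [-24.51 -13.24  -0.84] twist -0.08
```

Request:
arm_command([
  {"claw": 1, "dx": -24.5, "dy": -13.2, "dz": -0.8},
  {"claw": 1, "dx": -24.5, "dy": -13.2, "dz": -0.8},
  {"claw": 1, "dx": -24.5, "dy": -13.2, "dz": -0.8},
  {"claw": 1, "dx": -24.5, "dy": -13.2, "dz": -0.8},
  {"claw": 1, "dx": -24.5, "dy": -13.2, "dz": -0.8},
  {"claw": 1, "dx": -24.5, "dy": -13.2, "dz": -0.8},
  {"claw": 1, "dx": -24.5, "dy": -13.2, "dz": -0.8},
  {"claw": 1, "dx": -24.5, "dy": -13.2, "dz": -0.8},
])

```text
$.plan[0]: bad value
```

```bash
python3 - <<'E'
from h import *
delta([.479,-.0562,.245],-90)
C=cam("wrist")
im=bot.capture("wrist"); cv2.imwrite("pics/w1.png",im[:,:,::-1])
for X in [(.479,-.0562,.144),(.509,-.0562,.144),(.449,-.0562,.144),(.479,-.0562,.022)]:print(proj("wrist",X,C))
E
```

```text
t 0.82 pos [ 0.3462 -0.3011  0.2362] ang -90.08 tilt [-0.0002  0.0019] F [ 0.73 -0.41  0.75] open 1.005
d cm [-24.51 -13.24  -0.84] twist -0.08
[-75.87484806  37.35818424]
[-89.38476028 -17.16747191]
[-63.23460363  88.37388371]
[55.91110919 71.55471813]
```

View pics/w1.png

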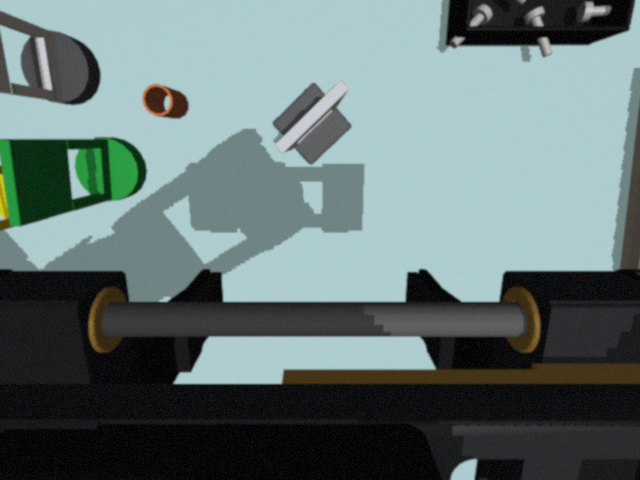

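Request:
arm_command([
  {"claw": 1, "dx": -24.5, "dy": -13.2, "dz": -0.8, "twist": 0},
  {"claw": 1, "dx": -24.5, "dy": -13.2, "dz": -0.8, "twist": 0},
  {"claw": 1, "dx": -24.5, "dy": -13.2, "dz": -0.8, "twist": 0},
  {"claw": 1, "dx": -24.5, "dy": -13.2, "dz": -0.8, "twist": 0},
  {"claw": 1, "dx": -24.5, "dy": -13.2, "dz": -0.8, "twist": 0},
  {"claw": 1, "dx": -24.5, "dy": -13.2, "dz": -0.8, "twist": 0},
  {"claw": 1, "dx": -24.5, "dy": -13.2, "dz": -0.8, "twist": 0},
  {"claw": 1, "dx": -24.5, "dy": -13.2, "dz": -0.8, "twist": 0},
])

```text
time_s: 1.53
position: [0.4816, -0.0424, 0.2469]
tcp_rot: [[0.01, -1.0, 0.003], [-1.0, -0.01, 0.012], [-0.012, -0.003, -1.0]]
force: [-1.0, -0.7, -0.2]
opening: 1.0
```

```bash
python3 - <<'E'
from h import *
delta([.479,-.0562,.245],-90)
C=cam("wrist")
im=bot.capture("wrist"); cv2.imwrite("pics/w2.png",im[:,:,::-1])
for X in [(.479,-.0562,.144),(.509,-.0562,.144),(.449,-.0562,.144),(.479,-.0562,.022)]:print(proj("wrist",X,C))
E
```

```text
t 1.53 pos [ 0.4816 -0.0424  0.2469] ang -89.41 tilt [0.0029 0.0121] F [-1.04 -0.74 -0.21] open 1.0
d cm [1.38 0.27 0.17] twist 0.59
[333.77128293 240.31637199]
[334.72710523 200.64662255]
[332.86673007 277.8582717 ]
[329.13117835 210.23129816]
```

View pics/w2.png

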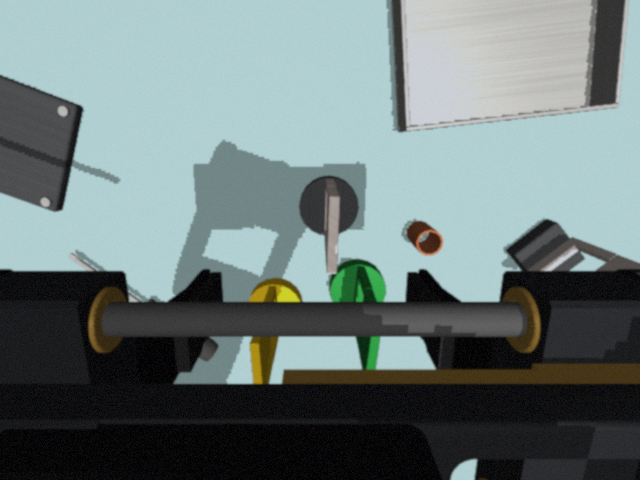

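Request:
arm_command([
  {"claw": 1, "dx": 1.4, "dy": 0.1, "dz": 2, "twist": 0.6},
  {"claw": 1, "dx": 1.4, "dy": 0.1, "dz": 5, "twist": 0.6},
  {"claw": 1, "dx": 1.4, "dy": 0.1, "dz": 8, "twist": 0.6},
  {"claw": 1, "dx": 1.4, "dy": 0.1, "dz": 11, "twist": 0.6},
  {"claw": 1, "dx": 1.4, "dy": 0.1, "dz": 12.5, "twist": 0.6},
  {"claw": 1, "dx": 1.4, "dy": 0.1, "dz": 13.2, "twist": 0.6},
  {"claw": 1, "dx": 1.4, "dy": 0.1, "dz": 13.2, "twist": 0.6},
  {"claw": 1, "dx": 1.4, "dy": 0.1, "dz": 13.2, "twist": 0.6},
])

```text
time_s: 2.25
position: [0.4796, -0.0585, 0.1146]
tcp_rot: [[-0.002, -1.0, 0.001], [-1.0, 0.002, 0.01], [-0.01, -0.001, -1.0]]
force: [-0.4, 0.3, 0.2]
opening: 1.0
```

```bash
python3 - <<'E'
from h import *
delta([.481,-.0562,.115],-90)
C=cam("wrist")
im=bot.capture("wrist"); cv2.imwrite("pics/w3.png",im[:,:,::-1])
E
```

```text
t 2.25 pos [ 0.4796 -0.0585  0.1146] ang -90.1 tilt [0.001  0.0098] F [-0.43  0.29  0.17] open 1.0
d cm [-0.23 -0.14 -0.04] twist -0.1
```

View pics/w3.png

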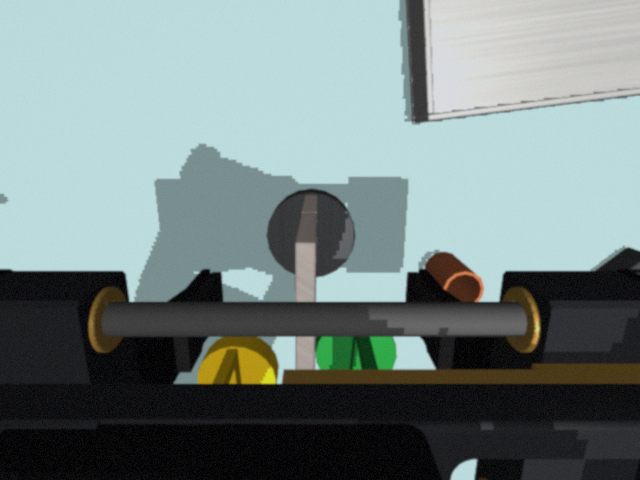

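Request:
arm_command([
  {"claw": 1, "dx": -0.2, "dy": -0.1, "dz": 0, "twist": 0},
  {"claw": 0.5, "dx": -0.2, "dy": -0.1, "dz": 0, "twist": 0},
  {"claw": 0, "dx": -0.2, "dy": -0.1, "dz": 0, "twist": 0},
  {"claw": 0, "dx": -0.2, "dy": -0.1, "dz": 0, "twist": 0},
  {"claw": 0, "dx": -0.2, "dy": -0.1, "dz": 0, "twist": 0},
  {"claw": 0, "dx": -0.2, "dy": -0.1, "dz": 0, "twist": 0},
  {"claw": 0, "dx": -0.2, "dy": -0.1, "dz": 0, "twist": 0},
  {"claw": 0, "dx": -0.2, "dy": -0.1, "dz": 0, "twist": 0},
])

```text
time_s: 2.97
position: [0.4811, -0.0564, 0.1152]
tcp_rot: [[-0.001, -1.0, 0.002], [-1.0, 0.001, 0.009], [-0.009, -0.002, -1.0]]
force: [1.0, 0.2, 0.8]
opening: 0.561
```

```bash
python3 - <<'E'
from h import *
delta([.481,-.0562,.115],-90)
im=bot.capture("wrist"); cv2.imwrite("pics/w4.png",im[:,:,::-1])
E
```

```text
t 2.97 pos [ 0.4811 -0.0564  0.1152] ang -90.08 tilt [0.0025 0.0093] F [1.04 0.22 0.81] open 0.561
d cm [-0.02  0.01  0.02] twist -0.08
```

View pics/w4.png

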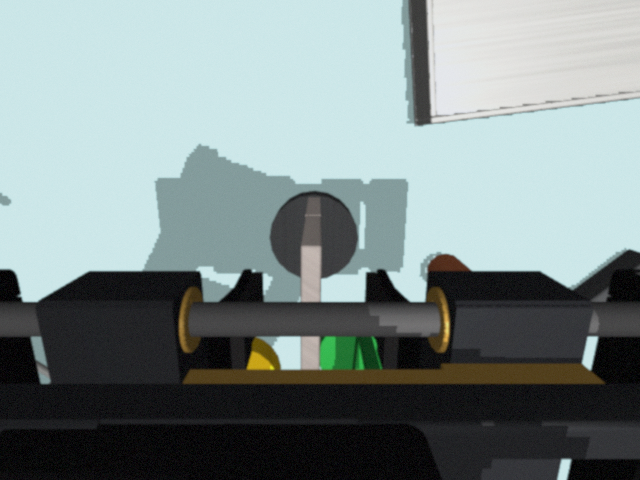

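Request:
arm_command([
  {"claw": 0, "dx": 0, "dy": 0, "dz": 0, "twist": 0},
  {"claw": 0, "dx": 0, "dy": 0, "dz": 0, "twist": 0},
  {"claw": 0, "dx": 0, "dy": 0, "dz": 0, "twist": 0},
  {"claw": 0, "dx": 0, "dy": 0, "dz": 0, "twist": 0},
  {"claw": 0, "dx": 0, "dy": 0, "dz": 0, "twist": 0},
  {"claw": 0, "dx": 0, "dy": 0, "dz": 0, "twist": 0},
  {"claw": 0, "dx": 0, "dy": 0, "dz": 0, "twist": 0},
  {"claw": 0, "dx": 0, "dy": 0, "dz": 0, "twist": 0},
])

```text
time_s: 3.68
position: [0.4809, -0.0562, 0.1151]
tcp_rot: [[-0.001, -1.0, 0.002], [-1.0, 0.001, 0.01], [-0.01, -0.002, -1.0]]
force: [-0.5, 1.4, -0.1]
opening: 0.088
```

```bash
python3 - <<'E'
from h import *
delta([.481,-.0562,.115],-90)
C=cam("wrist")
im=bot.capture("wrist"); cv2.imwrite("pics/w5.png",im[:,:,::-1])
E
```

```text
t 3.68 pos [ 0.4809 -0.0562  0.1151] ang -90.08 tilt [0.002  0.0097] F [-0.48  1.41 -0.08] open 0.088
d cm [ 0.   -0.01  0.01] twist -0.08
```

View pics/w5.png

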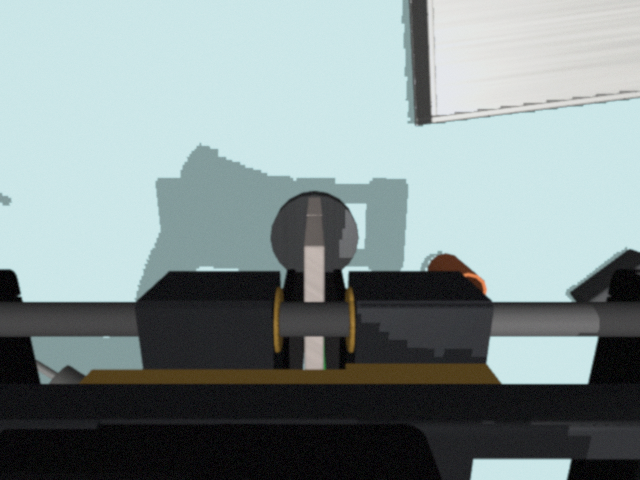

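Request:
arm_command([
  {"claw": 0, "dx": 0, "dy": 0, "dz": -1, "twist": 0},
  {"claw": 0, "dx": 0, "dy": 0, "dz": -3, "twist": 0},
  {"claw": 0, "dx": 0, "dy": 0, "dz": -5.5, "twist": 0},
  {"claw": 0, "dx": 0, "dy": 0, "dz": -8, "twist": 0},
  {"claw": 0, "dx": 0, "dy": 0, "dz": -10.5, "twist": 0},
  {"claw": 0, "dx": 0, "dy": 0, "dz": -12, "twist": 0},
  {"claw": 0, "dx": 0, "dy": 0, "dz": -13, "twist": 0},
  {"claw": 0, "dx": 0, "dy": 0, "dz": -13, "twist": 0},
])

```text
time_s: 4.4
position: [0.4811, -0.0578, 0.2462]
tcp_rot: [[-0.001, -1.0, 0.005], [-1.0, 0.001, 0.008], [-0.008, -0.005, -1.0]]
force: [1.0, 0.2, -7.0]
opening: 0.091
```

```bash
python3 - <<'E'
from h import *
delta([.478,.093,.245],-110)
im=bot.capture("wrist"); cv2.imwrite("pics/w6.png",im[:,:,::-1])
E
```

```text
t 4.4 pos [ 0.4811 -0.0578  0.2462] ang -90.08 tilt [0.0045 0.0084] F [ 1.05  0.23 -7.04] open 0.091
d cm [-15.08   0.33   0.25] twist 19.92
```

View pics/w6.png

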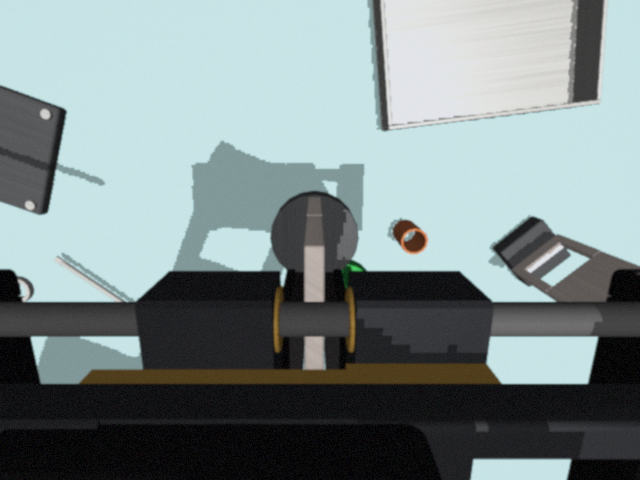

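Request:
arm_command([
  {"claw": 0, "dx": -1.5, "dy": 0, "dz": 0, "twist": 2},
  {"claw": 0, "dx": -4, "dy": 0.1, "dz": 0, "twist": 6},
  {"claw": 0, "dx": -7, "dy": 0.2, "dz": 0, "twist": 10},
  {"claw": 0, "dx": -10, "dy": 0.3, "dz": 0.1, "twist": 14},
  {"claw": 0, "dx": -12.5, "dy": 0.3, "dz": 0.2, "twist": 17.5},
  {"claw": 0, "dx": -14.5, "dy": 0.3, "dz": 0.2, "twist": 19.5},
  {"claw": 0, "dx": -15.1, "dy": 0.3, "dz": 0.2, "twist": 20},
  {"claw": 0, "dx": -15.1, "dy": 0.3, "dz": 0.2, "twist": 20},
])

```text
time_s: 5.12
position: [0.4758, 0.0951, 0.2424]
tcp_rot: [[-0.341, -0.94, -0.002], [-0.94, 0.341, 0.01], [-0.008, 0.006, -1.0]]
force: [1.1, -2.4, -7.0]
opening: 0.089
```

```bash
python3 - <<'E'
from h import *
delta([.5085,.178,.245],-110)
for n in ("wrist","scene","top"):
    im=bot.capture(n); cv2.imwrite(f"pics/{n}7.png",im[:,:,::-1])
s=cv2.imread("pics/scene7.png");t=cv2.imread("pics/top7.png")
cv2.imwrite("pics/s7c.png",cv2.resize(s[90:250,260:500],(800,533),interpolation=cv2.INTER_CUBIC))
E
```

```text
t 5.12 pos [0.4758 0.0951 0.2424] ang -109.93 tilt [-0.0025  0.0099] F [ 1.08 -2.35 -6.98] open 0.089
d cm [-8.91 -0.25 -0.19] twist 0.07
```

View pics/wrist7.png

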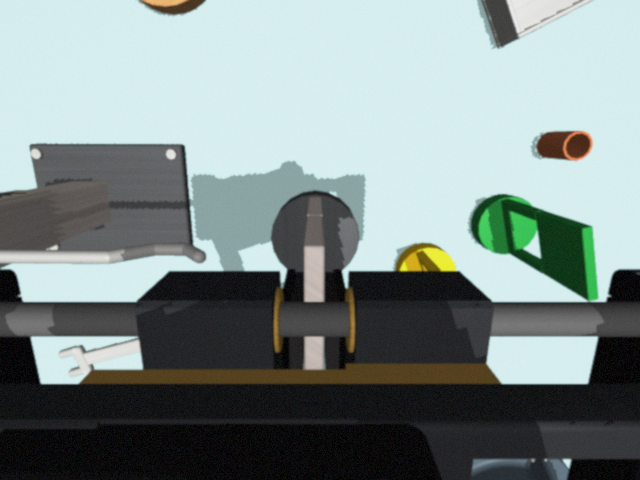

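View pics/s7c.png

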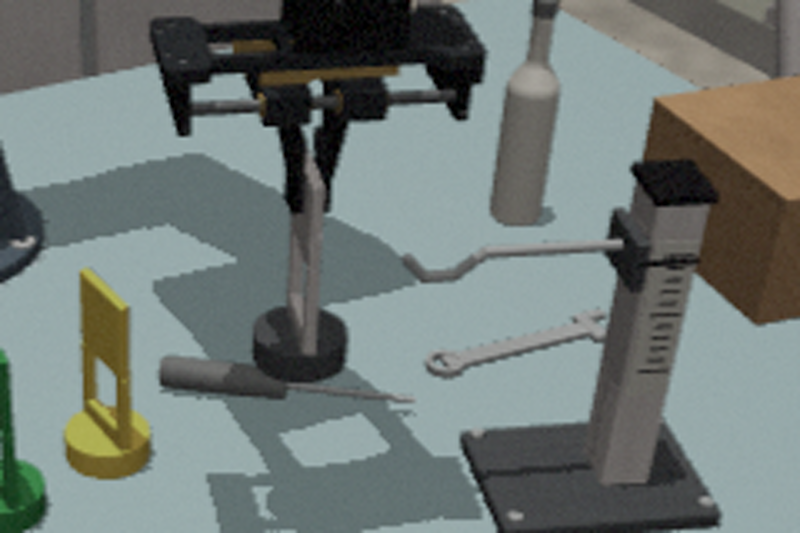

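View pics/top7.png

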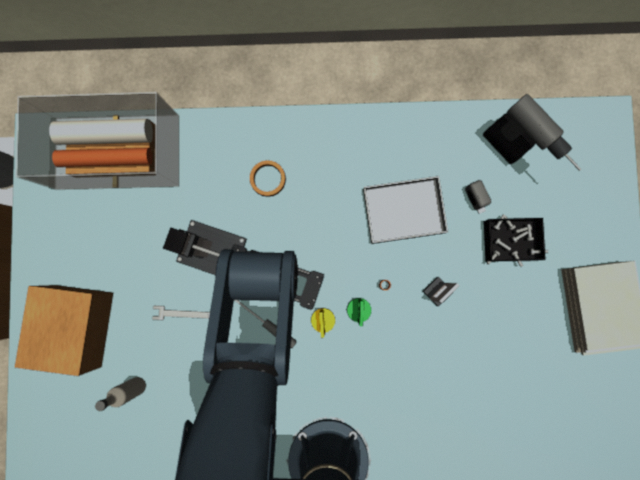

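```bash
python3 - <<'E'
from h import *
np.set_printoptions(precision=4,suppress=True)
delta([.5085,.178,.245],-110)
w=cv2.imread("pics/wrist7.png");cv2.imwrite("pics/w7c.png",cv2.resize(w[200:280,0:340],(800,188*1),interpolation=cv2.INTER_CUBIC))
s=bot.read_state();x=s["tcp_rot"][:,0];y=s["tcp_rot"][:,1];p=s["position"]
for px,z in[((203,256),.199),((197,254),.198),((158,247),.186),((110,256),.2),((50,257),.202),((0,257),.202),((37,154),.014),((170,154),.014)]:
    X=atz("wrist",px,z);print(px,X,"tool x,y mm",x@(X-p)*1e3,y@(X-p)*1e3)
print(proj("wrist",[.5085,.178,.186]))
E
```

```text
t 5.27 pos [0.477  0.0927 0.2433] ang -110.08 tilt [0.0001 0.0085] F [ 1.05 -1.22 -7.28] open 0.086
d cm [-9.09 -0.03 -0.1 ] twist -0.08
(203, 256) [0.5029 0.1539 0.199 ] tool x,y mm -65.99343490031194 -3.4099905166368956
(197, 254) [0.5051 0.1572 0.198 ] tool x,y mm -69.79360151851738 -4.330909435214309
(158, 247) [0.5154 0.1835 0.186 ] tool x,y mm -97.937010131001 -5.07602956111334
(110, 256) [0.5219 0.2054 0.2   ] tool x,y mm -120.84434578564272 -3.6392206289723155
(50, 257) [0.5337 0.2376 0.202 ] tool x,y mm -155.15427556537438 -3.6106170188143696
(0, 257) [0.5438 0.2654 0.202 ] tool x,y mm -184.71611325648604 -3.5590528260337555
(37, 154) [0.6287 0.3482 0.014 ] tool x,y mm -290.15387317935733 -55.402280126794714
(170, 154) [0.5807 0.217  0.014 ] tool x,y mm -150.40624858987542 -55.344134006224905
[170.7154 254.0667]
```

View pics/w7c.png

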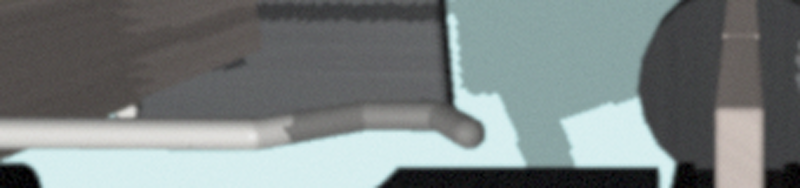

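Request:
arm_command([
  {"claw": 0, "dx": -0.6, "dy": -0.4, "dz": -0.2, "twist": 0},
  {"claw": 0, "dx": -2, "dy": -0.4, "dz": -0.2, "twist": 0},
  {"claw": 0, "dx": -3.5, "dy": -0.4, "dz": -0.2, "twist": 0},
  {"claw": 0, "dx": -5, "dy": -0.4, "dz": -0.2, "twist": 0},
  {"claw": 0, "dx": -6.5, "dy": -0.4, "dz": -0.2, "twist": 0},
  {"claw": 0, "dx": -8, "dy": -0.4, "dz": -0.2, "twist": 0},
  {"claw": 0, "dx": -9, "dy": -0.4, "dz": -0.2, "twist": 0},
  {"claw": 0, "dx": -9.2, "dy": -0.4, "dz": -0.2, "twist": 0},
])

```text
time_s: 5.93
position: [0.5137, 0.1788, 0.246]
tcp_rot: [[-0.343, -0.939, 0.001], [-0.939, 0.343, 0.01], [-0.01, 0.002, -1.0]]
force: [-0.4, -1.6, -7.3]
opening: 0.088
```

Request:
arm_command([
  {"claw": 0, "dx": 0, "dy": 0, "dz": 0, "twist": 0},
  {"claw": 0, "dx": 0, "dy": 0, "dz": 0, "twist": 0},
])

```text
time_s: 6.1
position: [0.5138, 0.1781, 0.2458]
tcp_rot: [[-0.343, -0.939, 0.001], [-0.939, 0.343, 0.009], [-0.009, 0.002, -1.0]]
force: [0.3, -0.2, -6.8]
opening: 0.092
```

```bash
python3 - <<'E'
from h import *
np.set_printoptions(precision=4,suppress=True)
delta([.5098,.177,.245],-110)
for n in ("wrist","scene"):
    im=bot.capture(n); cv2.imwrite(f"pics/{n}8.png",im[:,:,::-1])
s=cv2.imread("pics/scene8.png")
cv2.imwrite("pics/s8c.png",cv2.resize(s[90:250,310:490],(675,600),interpolation=cv2.INTER_CUBIC))
E
```

```text
t 6.1 pos [0.5138 0.1781 0.2458] ang -110.07 tilt [0.0011 0.0089] F [ 0.27 -0.21 -6.82] open 0.092
d cm [0.24 0.34 0.07] twist -0.07
```

View pics/s8c.png

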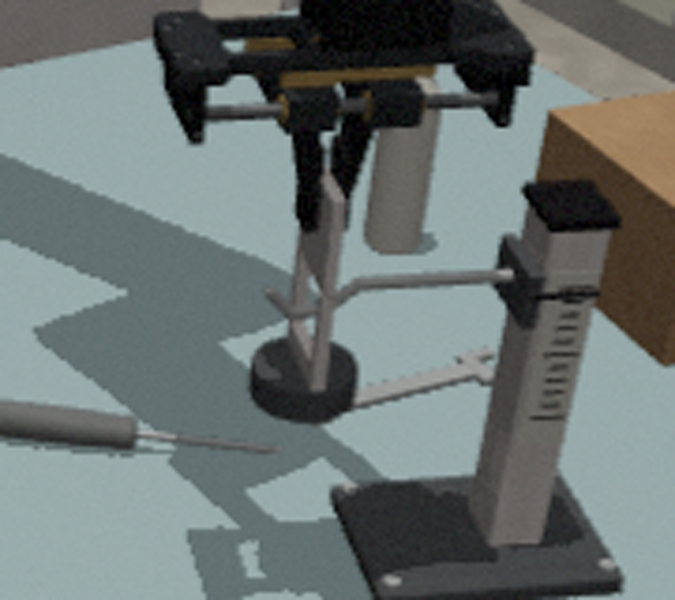

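View pics/wrist8.png

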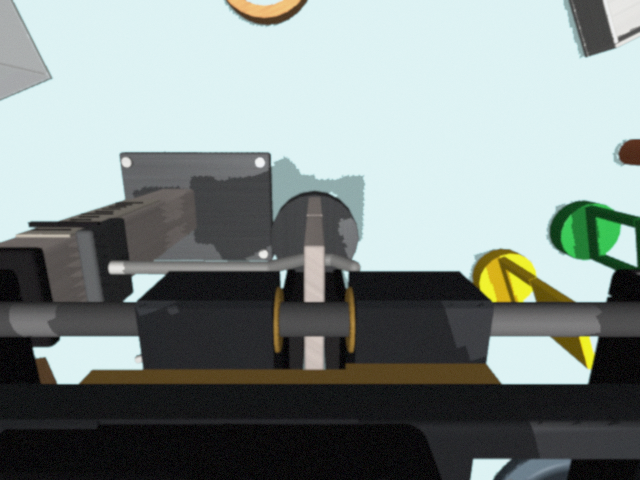

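```bash
python3 - <<'E'
from h import *
s=bot.read_state();x=s["tcp_rot"][:,0];y=s["tcp_rot"][:,1];p=s["position"]
for px,z in[((357,268),.199),((345,259),.186),((298,257),.188),((275,267),.201),((120,268),.202)]:
    X=atz("wrist",px,z);print(px,X.round(4),"tool x,y mm",x@(X-p)*1e3,y@(X-p)*1e3)
print([proj("wrist",p+ -x*d).round(1) + 0 for d in (-.02,0,.02)])
# weight's eye expected in tool: show foot centre
print(atz("wrist",(315,234),p[2]-.115+.022)-p)
w=cv2.imread("pics/wrist8.png");cv2.imwrite("pics/w8c.png",cv2.resize(w[180:300,200:400],(800,480),interpolation=cv2.INTER_CUBIC))
E
```

```text
(357, 268) [0.5    0.1557 0.199 ] tool x,y mm 25.84840706587006 4.850296455929058
(345, 259) [0.5035 0.1612 0.186 ] tool x,y mm 19.645498696093213 3.4653519575706815
(298, 257) [0.5155 0.1885 0.188 ] tool x,y mm -10.212892206979635 1.5309301111739322
(275, 267) [0.5181 0.2016 0.201 ] tool x,y mm -23.481111882639414 3.605895750630377
(120, 268) [0.5496 0.2889 0.202 ] tool x,y mm -116.26675184469826 4.087818476795616
[array([356.2, 291.6]), array([314.3, 291.6]), array([272.5, 291.6])]
[ 0.00397033 -0.00127559 -0.093     ]
```

View pics/w8c.png

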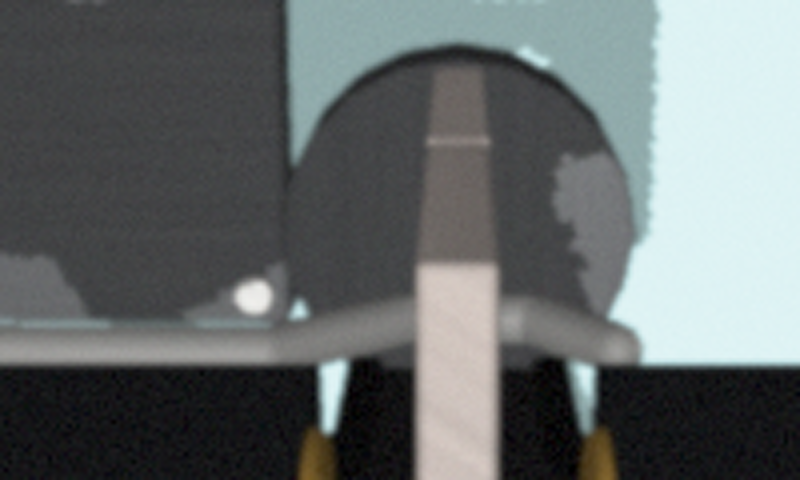

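Request:
arm_command([
  {"claw": 0, "dx": 0, "dy": 0.3, "dz": 0, "twist": 0},
  {"claw": 0, "dx": 0, "dy": 0.7, "dz": 0, "twist": 0},
  {"claw": 0, "dx": 0, "dy": 0.7, "dz": 0.4, "twist": 0},
  {"claw": 0, "dx": 0, "dy": 0.7, "dz": 0.9, "twist": 0},
  {"claw": 0, "dx": 0, "dy": 0.7, "dz": 1.4, "twist": 0},
  {"claw": 0, "dx": 0, "dy": 0.7, "dz": 1.8, "twist": 0},
  {"claw": 0, "dx": 0, "dy": 0.7, "dz": 2.1, "twist": 0},
  {"claw": 0, "dx": 0, "dy": 0.7, "dz": 2.1, "twist": 0},
])

```text
time_s: 6.87
position: [0.5063, 0.1804, 0.2238]
tcp_rot: [[-0.344, -0.939, -0.001], [-0.939, 0.344, 0.009], [-0.008, 0.004, -1.0]]
force: [0.2, 0.0, -6.5]
opening: 0.088
```

```bash
python3 - <<'E'
from h import *
delta([.5098,.177,.245],-110)
C=cam("wrist")
for n in ("wrist","scene"):
    im=bot.capture(n); cv2.imwrite(f"pics/{n}9.png",im[:,:,::-1])
s=cv2.imread("pics/scene9.png")
cv2.imwrite("pics/s9c.png",cv2.resize(s[110:250,340:480],(600,600),interpolation=cv2.INTER_CUBIC))
w=cv2.imread("pics/wrist9.png");cv2.imwrite("pics/w9c.png",cv2.resize(w[180:300,200:400],(800,480),interpolation=cv2.INTER_CUBIC))
E
```

```text
t 6.87 pos [0.5063 0.1804 0.2238] ang -110.11 tilt [-0.0015  0.0087] F [ 0.21  0.03 -6.54] open 0.088
d cm [ 0.18 -0.44 -2.13] twist -0.11
```

View pics/s9c.png

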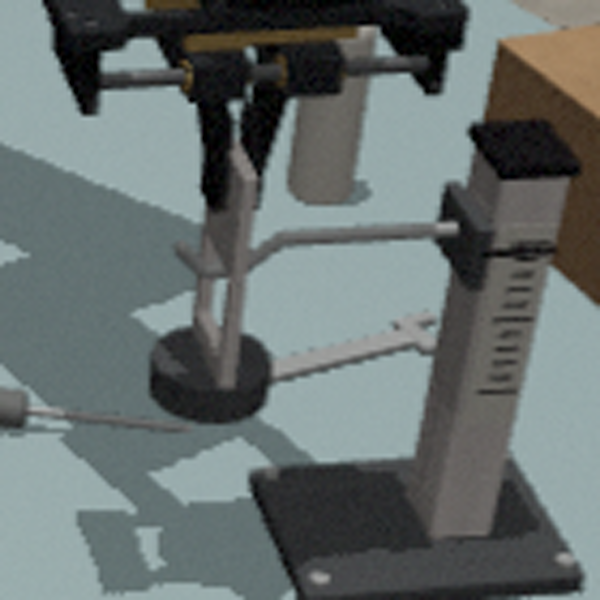

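View pics/w9c.png

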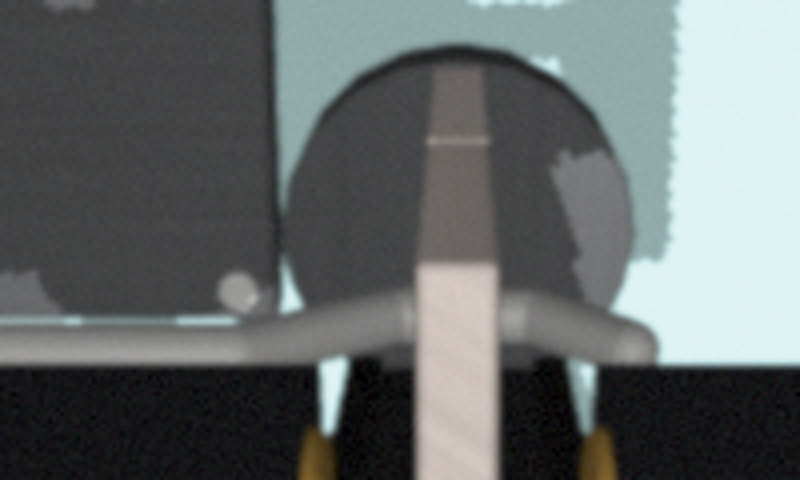

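```bash
python3 - <<'E'
from h import *
delta([.5098,.177,.245],-110)
s=bot.read_state();x=s["tcp_rot"][:,0];y=s["tcp_rot"][:,1];p=s["position"]
for px,z in[((362,267),.199),((330,259),.186),((300,259),.188),((260,266),.202),((200,266),.202)]:
    X=atz("wrist",px,z);print(px,X.round(4),"tool x,y mm",x@(X-p)*1e3,y@(X-p)*1e3)
# foot in tool frame: foot top plane at tcp - .093 ; tab top edge far end (px ~ (314,246)) at z tcp+.029
for px,dz in[((315,234),-.093),((314.3,245.7),.029)]:
    X=atz("wrist",px,p[2]+dz);print(x@(X-p)*1e3,y@(X-p)*1e3)
E
```

```text
t 6.97 pos [0.5069 0.1805 0.2246] ang -110.1 tilt [0.0003 0.0089] F [-0.52  0.26 -6.57] open 0.089
d cm [ 0.21 -0.39 -2.04] twist -0.1
(362, 267) [0.5012 0.1553 0.199 ] tool x,y mm 25.901320804287714 -3.363846220537394
(330, 259) [0.5072 0.1711 0.186 ] tool x,y mm 9.105156803936977 -3.5742793469321925
(300, 259) [0.5137 0.187  0.188 ] tool x,y mm -8.12513089784867 -4.205996193636577
(260, 266) [0.5215 0.2063 0.202 ] tool x,y mm -29.00564511859645 -4.882956442591674
(200, 266) [0.5325 0.2365 0.202 ] tool x,y mm -61.16803130522595 -4.814684847767648
0.6401653258342417 -4.3939351590705815
-0.046525698198628715 -31.3634446188975
```

Request:
arm_command([
  {"claw": 0, "dx": 0, "dy": 0, "dz": 0.3, "twist": 0},
  {"claw": 0, "dx": 0, "dy": 0, "dz": 0.5, "twist": 0},
  {"claw": 0, "dx": 0, "dy": 0, "dz": 0.7, "twist": 0},
  {"claw": 0, "dx": 0, "dy": 0, "dz": 0.9, "twist": 0},
  {"claw": 0, "dx": 0, "dy": 0, "dz": 1.1, "twist": 0},
  {"claw": 0, "dx": 0, "dy": 0, "dz": 1.3, "twist": 0},
  {"claw": 0, "dx": 0, "dy": 0, "dz": 1.4, "twist": 0},
  {"claw": 0, "dx": 0, "dy": 0, "dz": 1.4, "twist": 0},
])

```text
time_s: 7.63
position: [0.5074, 0.1806, 0.2107]
tcp_rot: [[-0.344, -0.939, 0.001], [-0.939, 0.344, 0.009], [-0.009, 0.002, -1.0]]
force: [1.4, -0.3, -3.4]
opening: 0.091
```

Request:
arm_command([
  {"claw": 0, "dx": 0, "dy": 0, "dz": 0.2, "twist": 0},
  {"claw": 0, "dx": 0, "dy": 0, "dz": 0.4, "twist": 0},
  {"claw": 0, "dx": 0, "dy": 0, "dz": 0.6, "twist": 0},
  {"claw": 0, "dx": 0, "dy": 0, "dz": 0.8, "twist": 0},
  {"claw": 0, "dx": 0, "dy": 0, "dz": 1.0, "twist": 0},
  {"claw": 0, "dx": 0, "dy": 0, "dz": 1.0, "twist": 0},
  {"claw": 0, "dx": 0, "dy": 0, "dz": 1.0, "twist": 0},
])

```text
time_s: 8.22
position: [0.5075, 0.1807, 0.2008]
tcp_rot: [[-0.344, -0.939, 0.001], [-0.939, 0.344, 0.009], [-0.009, 0.002, -1.0]]
force: [-0.3, -1.9, -0.7]
opening: 0.089
```

```bash
python3 - <<'E'
from h import *
delta([.5098,.177,.2],-110)
for n in ("wrist","scene"):
    im=bot.capture(n); cv2.imwrite(f"pics/{n}10.png",im[:,:,::-1]);print(bot.read_state()["force"])
s=cv2.imread("pics/scene10.png")
cv2.imwrite("pics/s10c.png",cv2.resize(s[110:250,340:480],(600,600),interpolation=cv2.INTER_CUBIC))
E
```

```text
t 8.22 pos [0.5075 0.1807 0.2008] ang -110.1 tilt [0.0014 0.0089] F [-0.35 -1.93 -0.67] open 0.089
d cm [ 0.27 -0.35  0.08] twist -0.1
[ 0.67201476 -1.35888733 -1.27112899]
[-0.14246127 -0.41060987 -0.74775423]
```

View pics/s10c.png

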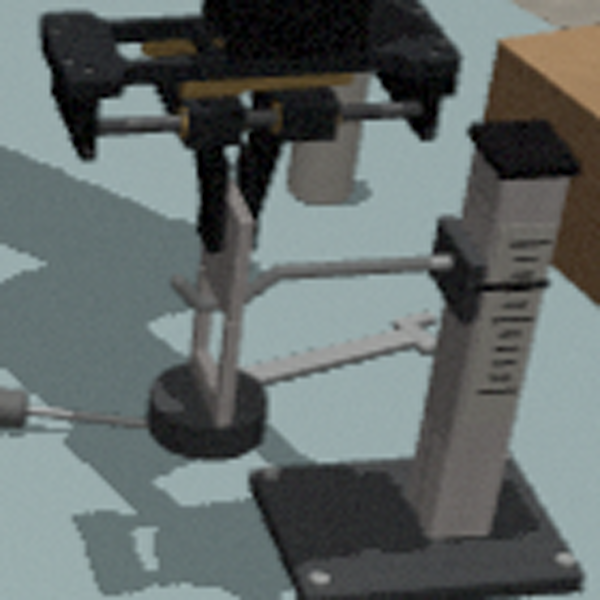

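Request:
arm_command([
  {"claw": 0, "dx": 0, "dy": 0, "dz": 0.2, "twist": 0},
  {"claw": 0, "dx": 0, "dy": 0, "dz": 0.2, "twist": 0},
  {"claw": 0, "dx": 0, "dy": 0, "dz": 0.2, "twist": 0},
  {"claw": 0.35, "dx": 0, "dy": 0, "dz": 0.2, "twist": 0},
  {"claw": 0.35, "dx": 0, "dy": 0, "dz": 0.2, "twist": 0},
  {"claw": 0.35, "dx": 0, "dy": 0, "dz": 0.2, "twist": 0},
  {"claw": 0.35, "dx": 0, "dy": 0, "dz": 0.2, "twist": 0},
  {"claw": 0.35, "dx": 0, "dy": 0, "dz": 0.2, "twist": 0},
])

```text
time_s: 8.98
position: [0.5076, 0.1808, 0.199]
tcp_rot: [[-0.344, -0.939, 0.002], [-0.939, 0.344, 0.009], [-0.009, 0.001, -1.0]]
force: [0.3, -0.5, -0.5]
opening: 0.326
```

```bash
python3 - <<'E'
from h import *
delta([.5098,.177,.2],-110)
for n in ("wrist","scene"):
    im=bot.capture(n); cv2.imwrite(f"pics/{n}11.png",im[:,:,::-1])
s=cv2.imread("pics/scene11.png")
cv2.imwrite("pics/s11c.png",cv2.resize(s[110:250,340:480],(600,600),interpolation=cv2.INTER_CUBIC))
E
```

```text
t 8.98 pos [0.5076 0.1808 0.199 ] ang -110.1 tilt [0.0019 0.0091] F [ 0.31 -0.48 -0.47] open 0.326
d cm [ 0.28 -0.33 -0.1 ] twist -0.1
```

View pics/s11c.png

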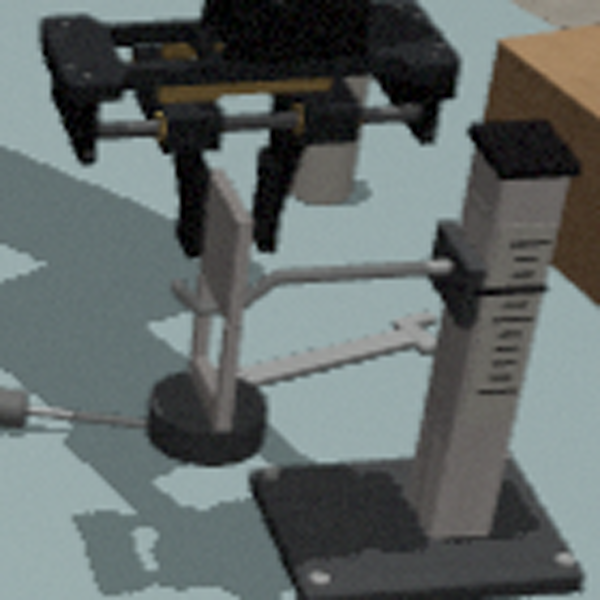

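View pics/wrist11.png

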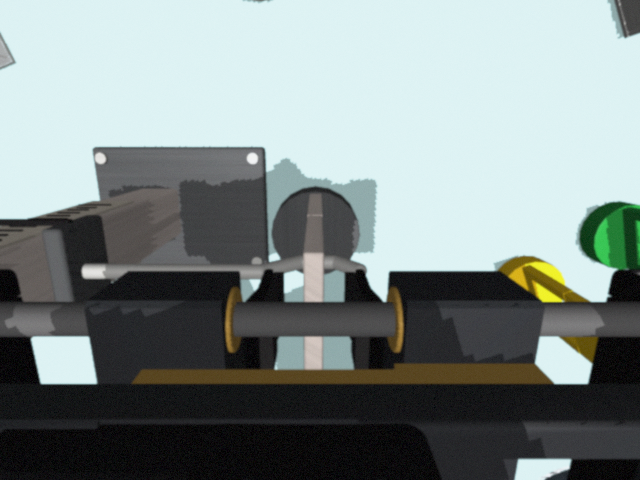

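Request:
arm_command([
  {"claw": 0.35, "dx": 0, "dy": 0, "dz": 0, "twist": 0},
  {"claw": 0.35, "dx": 0, "dy": 0, "dz": 0, "twist": 0},
  {"claw": 0.35, "dx": 0, "dy": 0, "dz": 0, "twist": 0},
  {"claw": 0.35, "dx": 0, "dy": 0, "dz": 0, "twist": 0},
  {"claw": 0.35, "dx": 0, "dy": 0, "dz": 0, "twist": 0},
  {"claw": 0.35, "dx": 0, "dy": 0, "dz": 0, "twist": 0},
  {"claw": 0.35, "dx": 0, "dy": 0, "dz": 0, "twist": 0},
  {"claw": 0.35, "dx": 0, "dy": 0, "dz": 0, "twist": 0},
])

```text
time_s: 9.75
position: [0.5075, 0.1807, 0.1989]
tcp_rot: [[-0.344, -0.939, 0.002], [-0.939, 0.344, 0.009], [-0.009, 0.001, -1.0]]
force: [0.4, 0.5, 0.2]
opening: 0.351
```

Request:
arm_command([
  {"claw": 0.35, "dx": 0, "dy": 0, "dz": 0, "twist": 0},
  {"claw": 0.35, "dx": 0, "dy": 0, "dz": 0, "twist": 0},
  {"claw": 0.35, "dx": 0, "dy": 0, "dz": 0, "twist": 0},
  {"claw": 0.35, "dx": 0, "dy": 0, "dz": 0, "twist": 0},
  {"claw": 0.35, "dx": 0, "dy": 0, "dz": 0, "twist": 0},
  {"claw": 0.35, "dx": 0, "dy": 0, "dz": 0, "twist": 0},
  {"claw": 0.35, "dx": 0, "dy": 0, "dz": 0, "twist": 0},
  {"claw": 0.35, "dx": 0, "dy": 0, "dz": 0, "twist": 0},
])

```text
time_s: 10.42
position: [0.5075, 0.1808, 0.1989]
tcp_rot: [[-0.344, -0.939, 0.002], [-0.939, 0.344, 0.009], [-0.009, 0.001, -1.0]]
force: [0.1, 0.3, 0.2]
opening: 0.35
```

```bash
python3 - <<'E'
from h import *
delta([.5098,.177,.2],-110)
for n in ("wrist","scene"):
    im=bot.capture(n); cv2.imwrite(f"pics/{n}12.png",im[:,:,::-1])
s=cv2.imread("pics/scene12.png")
a=cv2.resize(s[110:250,340:480],(400,400),interpolation=cv2.INTER_CUBIC)
w=cv2.imread("pics/wrist12.png");b=cv2.resize(w[180:300,240:380],(400,400),interpolation=cv2.INTER_CUBIC)
cv2.imwrite("pics/s12c.png",np.hstack([a,b]))
E
```

```text
t 10.42 pos [0.5075 0.1808 0.1989] ang -110.1 tilt [0.0017 0.009 ] F [0.07 0.31 0.16] open 0.35
d cm [ 0.27 -0.34 -0.11] twist -0.1
```

View pics/s12c.png

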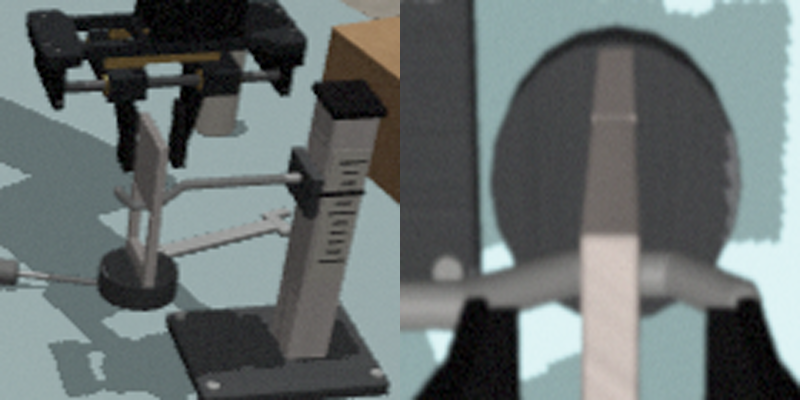

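Request:
arm_command([
  {"claw": 0.35, "dx": 0, "dy": 0, "dz": 0, "twist": 0},
  {"claw": 0.35, "dx": 0, "dy": 0, "dz": 0, "twist": 0},
  {"claw": 0.35, "dx": 0, "dy": 0, "dz": 0, "twist": 0},
  {"claw": 0.35, "dx": 0, "dy": 0, "dz": 0, "twist": 0},
  {"claw": 0.35, "dx": 0, "dy": 0, "dz": 0, "twist": 0},
  {"claw": 0.35, "dx": 0, "dy": 0, "dz": 0, "twist": 0},
  {"claw": 0.35, "dx": 0, "dy": 0, "dz": 0, "twist": 0},
  {"claw": 0.35, "dx": 0, "dy": 0, "dz": 0, "twist": 0},
])

```text
time_s: 11.18
position: [0.5075, 0.1807, 0.1989]
tcp_rot: [[-0.344, -0.939, 0.002], [-0.939, 0.344, 0.009], [-0.009, 0.002, -1.0]]
force: [0.3, 0.2, -0.7]
opening: 0.346
```

Request:
arm_command([
  {"claw": 0.35, "dx": 0, "dy": 0, "dz": 0, "twist": 0},
  {"claw": 0.35, "dx": 0, "dy": 0, "dz": 0, "twist": 0},
  {"claw": 0.35, "dx": 0, "dy": 0, "dz": 0, "twist": 0},
  {"claw": 0.35, "dx": 0, "dy": 0, "dz": 0, "twist": 0},
  {"claw": 0.35, "dx": 0, "dy": 0, "dz": 0, "twist": 0},
  {"claw": 0.35, "dx": 0, "dy": 0, "dz": 0, "twist": 0},
  {"claw": 0.35, "dx": 0, "dy": 0, "dz": 0, "twist": 0},
  {"claw": 0.35, "dx": 0, "dy": 0, "dz": 0, "twist": 0},
])

```text
time_s: 11.85
position: [0.5075, 0.1807, 0.1989]
tcp_rot: [[-0.344, -0.939, 0.002], [-0.939, 0.344, 0.009], [-0.009, 0.002, -1.0]]
force: [0.1, 0.7, 0.1]
opening: 0.352
```

```bash
python3 - <<'E'
from h import *
delta([.5098,.177,.2],-110)
for n in ("wrist","scene"):
    im=bot.capture(n); cv2.imwrite(f"pics/{n}13.png",im[:,:,::-1])
for n in("wrist","scene"):
    a=cv2.imread(f"pics/{n}12.png");b=cv2.imread(f"pics/{n}13.png");d=cv2.absdiff(a,b).max(2)
    print(n,(cv2.blur(d,(3,3))>25).sum())
E
```

```text
t 11.85 pos [0.5075 0.1807 0.1989] ang -110.11 tilt [0.0017 0.009 ] F [0.11 0.7  0.08] open 0.352
d cm [ 0.27 -0.34 -0.11] twist -0.11
wrist 88
scene 0
```

View pics/wrist13.png

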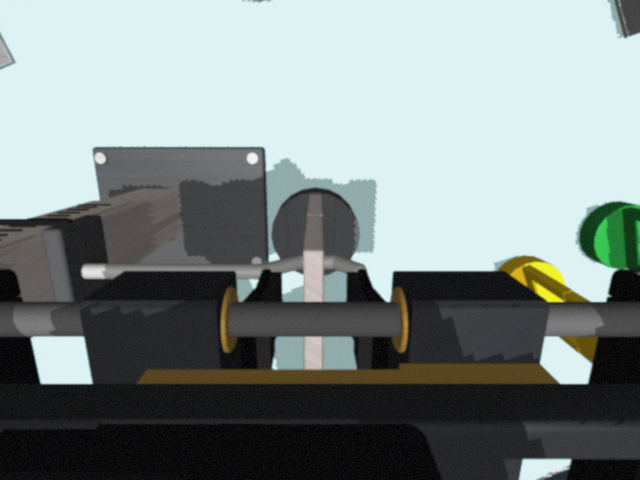

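Request:
arm_command([
  {"claw": 0.35, "dx": 0, "dy": 0, "dz": 0, "twist": 0},
  {"claw": 0.35, "dx": 0, "dy": 0, "dz": 0, "twist": 0},
  {"claw": 0.35, "dx": 0, "dy": 0, "dz": 0, "twist": 0},
  {"claw": 0.35, "dx": 0, "dy": 0, "dz": 0, "twist": 0},
  {"claw": 0.35, "dx": 0, "dy": 0, "dz": 0, "twist": 0},
  {"claw": 0.35, "dx": 0, "dy": 0, "dz": 0, "twist": 0},
  {"claw": 0.35, "dx": 0, "dy": 0, "dz": 0, "twist": 0},
  {"claw": 0.35, "dx": 0, "dy": 0, "dz": 0, "twist": 0},
])

```text
time_s: 12.62
position: [0.5075, 0.1808, 0.1989]
tcp_rot: [[-0.344, -0.939, 0.002], [-0.939, 0.344, 0.009], [-0.009, 0.001, -1.0]]
force: [-0.6, -0.0, 0.5]
opening: 0.349
```

Request:
arm_command([
  {"claw": 0.35, "dx": 0, "dy": 0, "dz": 0, "twist": 0},
  {"claw": 0.35, "dx": 0, "dy": 0, "dz": 0, "twist": 0},
  {"claw": 0.35, "dx": 0, "dy": 0, "dz": 0, "twist": 0},
  {"claw": 0.35, "dx": 0, "dy": 0, "dz": 0, "twist": 0},
  {"claw": 0.35, "dx": 0, "dy": 0, "dz": 0, "twist": 0},
  {"claw": 0.35, "dx": 0, "dy": 0, "dz": 0, "twist": 0},
  {"claw": 0.35, "dx": 0, "dy": 0, "dz": 0, "twist": 0},
  {"claw": 0.35, "dx": 0, "dy": 0, "dz": 0, "twist": 0},
])

```text
time_s: 13.28
position: [0.5075, 0.1808, 0.1989]
tcp_rot: [[-0.344, -0.939, 0.002], [-0.939, 0.344, 0.009], [-0.009, 0.001, -1.0]]
force: [-0.2, -0.1, 0.2]
opening: 0.349
```

```bash
python3 - <<'E'
from h import *
im=[]
for i in range(4):
    im.append(bot.capture("wrist"))
a=cv2.imread("pics/wrist13.png")[:,:,::-1];b=cv2.imread("pics/wrist12.png")[:,:,::-1]
f=lambda a,b:np.argwhere(cv2.blur(cv2.absdiff(a,b).max(2),(3,3))>25)
for p,q in((a,b),(im[0],a),(im[0],im[1]),(im[1],im[3])):
    d=f(np.ascontiguousarray(p),np.ascontiguousarray(q));print(len(d),d.min(0) if len(d) else'',d.max(0) if len(d) else'')
E
```

```text
88 [471 538] [479 560]
106 [465 537] [479 569]
181 [465 537] [479 570]
66 [467 554] [472 569]
```

Request:
arm_command([
  {"claw": 0, "dx": 0, "dy": 0, "dz": 0, "twist": 0},
  {"claw": 0, "dx": 0, "dy": 0, "dz": 0, "twist": 0},
  {"claw": 0, "dx": 0, "dy": 0, "dz": 0, "twist": 0},
  {"claw": 0, "dx": 0, "dy": 0, "dz": 0, "twist": 0},
  {"claw": 0, "dx": 0, "dy": 0, "dz": 0, "twist": 0},
  {"claw": 0, "dx": 0, "dy": 0, "dz": 0, "twist": 0},
  {"claw": 0, "dx": 0, "dy": 0, "dz": 0, "twist": 0},
  {"claw": 0, "dx": 0, "dy": 0, "dz": 0, "twist": 0},
])

```text
time_s: 14.15
position: [0.5075, 0.1806, 0.1989]
tcp_rot: [[-0.344, -0.939, 0.002], [-0.939, 0.344, 0.009], [-0.009, 0.002, -1.0]]
force: [-0.1, 0.3, -0.1]
opening: 0.086
```

Request:
arm_command([
  {"claw": 0, "dx": 0, "dy": 0, "dz": -0.5, "twist": 0},
  {"claw": 0, "dx": 0, "dy": 0, "dz": -1.2, "twist": 0},
  {"claw": 0, "dx": 0, "dy": 0, "dz": -2, "twist": 0},
  {"claw": 0, "dx": 0, "dy": 0, "dz": -2.8, "twist": 0},
  {"claw": 0, "dx": 0, "dy": 0, "dz": -3.6, "twist": 0},
  {"claw": 0, "dx": 0, "dy": 0, "dz": -4.3, "twist": 0},
  {"claw": 0, "dx": 0, "dy": 0, "dz": -4.6, "twist": 0},
  {"claw": 0, "dx": 0, "dy": 0, "dz": -4.6, "twist": 0},
])

```text
time_s: 14.82
position: [0.5077, 0.1803, 0.2458]
tcp_rot: [[-0.344, -0.939, 0.003], [-0.939, 0.344, 0.009], [-0.009, 0.0, -1.0]]
force: [0.9, 0.8, -7.6]
opening: 0.087
```

```bash
python3 - <<'E'
from h import *
delta([.477,.0927,.245],-110)
for n in ("wrist","scene"):
    im=bot.capture(n); cv2.imwrite(f"pics/{n}14.png",im[:,:,::-1])
s=cv2.imread("pics/scene14.png")
a=cv2.resize(s[110:250,340:480],(400,400),interpolation=cv2.INTER_CUBIC)
w=cv2.imread("pics/wrist14.png");b=cv2.resize(w[180:300,240:380],(400,400),interpolation=cv2.INTER_CUBIC)
cv2.imwrite("pics/s14c.png",np.hstack([a,b]))
E
```

```text
t 14.82 pos [0.5077 0.1803 0.2458] ang -110.1 tilt [0.003 0.009] F [ 0.92  0.8  -7.59] open 0.087
d cm [ 9.28 -0.13 -0.01] twist -0.1
```

View pics/s14c.png

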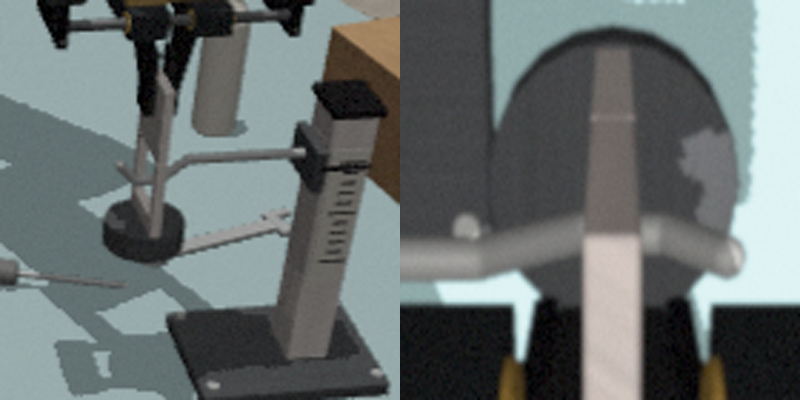

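Request:
arm_command([
  {"claw": 0, "dx": 0.6, "dy": 0, "dz": 0, "twist": 0},
  {"claw": 0, "dx": 2, "dy": 0, "dz": 0, "twist": 0},
  {"claw": 0, "dx": 3.5, "dy": 0, "dz": 0, "twist": 0},
  {"claw": 0, "dx": 5, "dy": 0, "dz": 0, "twist": 0},
  {"claw": 0, "dx": 6.5, "dy": 0, "dz": 0, "twist": 0},
  {"claw": 0, "dx": 8, "dy": 0, "dz": 0, "twist": 0},
  {"claw": 0, "dx": 9.4, "dy": 0, "dz": 0, "twist": 0},
  {"claw": 0, "dx": 10, "dy": 0, "dz": 0, "twist": 0},
])

```text
time_s: 15.58
position: [0.4707, 0.0838, 0.2435]
tcp_rot: [[-0.345, -0.939, -0.002], [-0.939, 0.345, 0.007], [-0.006, 0.004, -1.0]]
force: [-0.3, 1.7, -6.8]
opening: 0.087
```

```bash
python3 - <<'E'
from h import *
delta([.642,-.218,.25],-95)
for n in ("wrist","scene"):
    im=bot.capture(n); cv2.imwrite(f"pics/{n}15.png",im[:,:,::-1])
E
```

```text
t 15.58 pos [0.4707 0.0838 0.2435] ang -110.17 tilt [-0.0021  0.0068] F [-0.32  1.74 -6.82] open 0.087
d cm [ 22.42 -26.48  -0.9 ] twist -15.17
```

View pics/scene15.png

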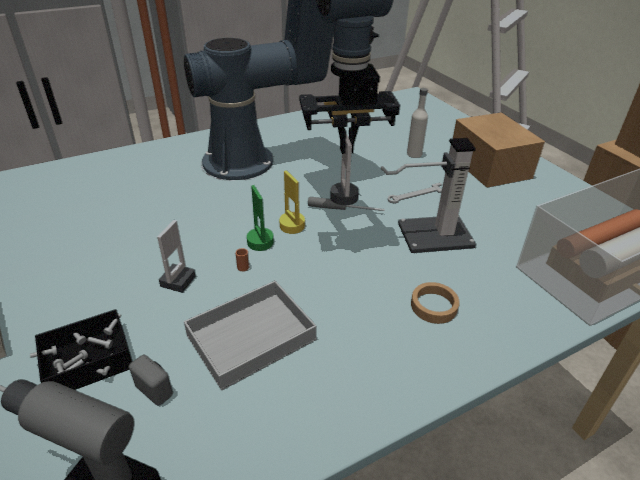

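Request:
arm_command([
  {"claw": 0, "dx": 1, "dy": -1.2, "dz": -0.2, "twist": -1},
  {"claw": 0, "dx": 3, "dy": -3.6, "dz": -0.4, "twist": -3},
  {"claw": 0, "dx": 5.2, "dy": -6.2, "dz": -0.6, "twist": -5},
  {"claw": 0, "dx": 7.5, "dy": -8.8, "dz": -0.8, "twist": -7},
  {"claw": 0, "dx": 9.8, "dy": -11.6, "dz": -0.9, "twist": -9},
  {"claw": 0, "dx": 12, "dy": -14.2, "dz": -0.9, "twist": -11},
  {"claw": 0, "dx": 14.4, "dy": -17, "dz": -0.9, "twist": -13},
  {"claw": 0, "dx": 16.4, "dy": -19.4, "dz": -0.9, "twist": -15},
])

```text
time_s: 16.35
position: [0.5985, -0.1381, 0.2504]
tcp_rot: [[-0.09, -0.996, 0.001], [-0.996, 0.09, 0.008], [-0.008, 0.0, -1.0]]
force: [0.6, 0.6, -7.9]
opening: 0.087
```

```bash
python3 - <<'E'
from h import *
delta([.642,-.218,.25],-95)
E
```

```text
t 16.35 pos [ 0.5985 -0.1381  0.2504] ang -95.14 tilt [0.0006 0.0078] F [ 0.62  0.64 -7.91] open 0.087
d cm [ 7.57 -5.05 -0.02] twist -0.14
```

Request:
arm_command([
  {"claw": 0, "dx": 2, "dy": -1.4, "dz": 0, "twist": 0},
  {"claw": 0, "dx": 4, "dy": -2.7, "dz": 0, "twist": 0},
  {"claw": 0, "dx": 5.8, "dy": -3.9, "dz": 0, "twist": 0},
  {"claw": 0, "dx": 7, "dy": -4.7, "dz": 0, "twist": 0},
  {"claw": 0, "dx": 7.6, "dy": -5, "dz": 0, "twist": 0},
  {"claw": 0, "dx": 7.6, "dy": -5, "dz": 0, "twist": 0},
  {"claw": 0, "dx": 7.6, "dy": -5, "dz": 0, "twist": 0},
])

```text
time_s: 16.93
position: [0.6408, -0.2172, 0.2489]
tcp_rot: [[-0.09, -0.996, -0.002], [-0.996, 0.09, 0.01], [-0.01, 0.003, -1.0]]
force: [0.8, 0.6, -7.5]
opening: 0.087
```

```bash
python3 - <<'E'
from h import *
delta([.642,-.218,.12],-95)
C=cam("wrist")
for n in ("wrist","scene"):
    im=bot.capture(n); cv2.imwrite(f"pics/{n}16.png",im[:,:,::-1])
for X in [(.642,-.218,.004)]: print(proj("wrist",X,C),proj("scene",X))
E
```

```text
t 16.93 pos [ 0.6408 -0.2172  0.2489] ang -95.14 tilt [-0.0016  0.0101] F [ 0.8   0.59 -7.49] open 0.087
d cm [ 0.2  -0.16 12.89] twist -0.14
[316.57880058 202.23499035] [249.52427421 333.92055309]
```

View pics/wrist16.png

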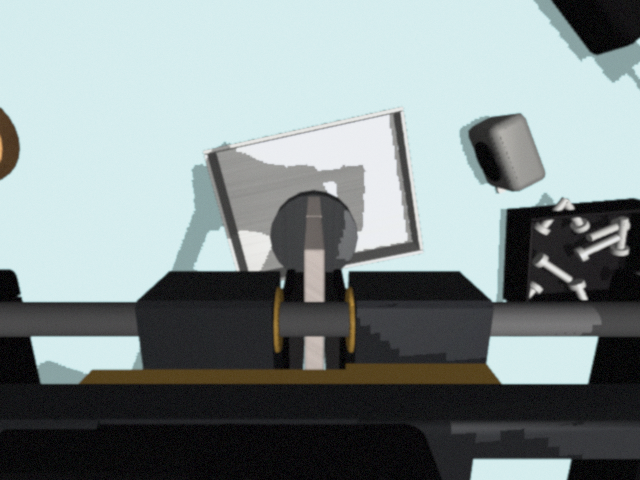

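View pics/scene16.png

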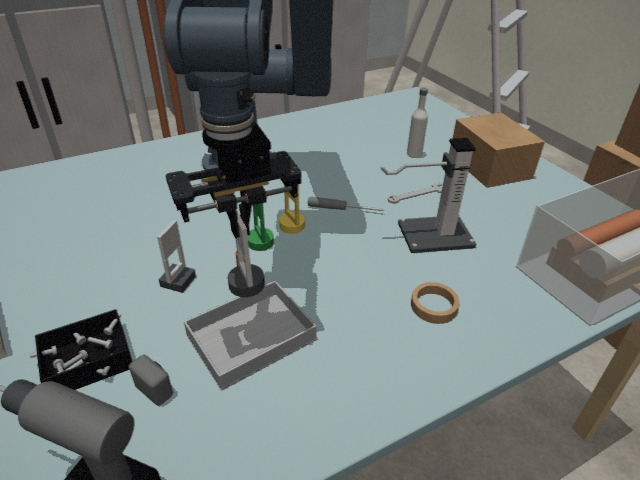

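Request:
arm_command([
  {"claw": 0, "dx": 0, "dy": -0.1, "dz": 1.5, "twist": 0},
  {"claw": 0, "dx": 0, "dy": -0.1, "dz": 4, "twist": 0},
  {"claw": 0, "dx": 0, "dy": -0.1, "dz": 6.5, "twist": 0},
  {"claw": 0, "dx": 0, "dy": -0.1, "dz": 9, "twist": 0},
  {"claw": 0, "dx": 0, "dy": -0.1, "dz": 11, "twist": 0},
  {"claw": 0, "dx": 0, "dy": -0.1, "dz": 12, "twist": 0},
  {"claw": 0, "dx": 0, "dy": -0.1, "dz": 12.3, "twist": 0},
  {"claw": 0, "dx": 0, "dy": -0.1, "dz": 12.3, "twist": 0},
])

```text
time_s: 17.7
position: [0.6414, -0.2146, 0.1261]
tcp_rot: [[-0.088, -0.996, -0.002], [-0.996, 0.088, 0.01], [-0.01, 0.003, -1.0]]
force: [0.5, -0.1, -6.4]
opening: 0.088
```

Request:
arm_command([
  {"claw": 0, "dx": 0, "dy": 0, "dz": 0.1, "twist": 0},
  {"claw": 0, "dx": 0, "dy": 0, "dz": 0.2, "twist": 0},
  {"claw": 0, "dx": 0, "dy": 0, "dz": 0.3, "twist": 0},
  {"claw": 0, "dx": 0, "dy": 0, "dz": 0.4, "twist": 0},
  {"claw": 0, "dx": 0, "dy": 0, "dz": 0.5, "twist": 0},
  {"claw": 0, "dx": 0, "dy": 0, "dz": 0.5, "twist": 0},
])

```text
time_s: 18.2
position: [0.6413, -0.2146, 0.1212]
tcp_rot: [[-0.088, -0.996, -0.002], [-0.996, 0.088, 0.01], [-0.01, 0.003, -1.0]]
force: [-0.6, 0.2, -6.4]
opening: 0.089
```

Request:
arm_command([
  {"claw": 0, "dx": 0, "dy": 0, "dz": 0.1, "twist": 0},
  {"claw": 0, "dx": 0, "dy": 0, "dz": 0.2, "twist": 0},
  {"claw": 0, "dx": 0, "dy": 0, "dz": 0.2, "twist": 0},
])

```text
time_s: 18.45
position: [0.6417, -0.2147, 0.1203]
tcp_rot: [[-0.088, -0.996, -0.001], [-0.996, 0.088, 0.01], [-0.01, 0.002, -1.0]]
force: [-0.9, 1.2, 0.2]
opening: 0.095
```

Request:
arm_command([
  {"claw": 0.1, "dx": 0, "dy": 0, "dz": 0, "twist": 0},
  {"claw": 0.2, "dx": 0, "dy": 0, "dz": 0, "twist": 0},
  {"claw": 0.6, "dx": 0, "dy": 0, "dz": 0, "twist": 0},
  {"claw": 0.6, "dx": 0, "dy": 0, "dz": 0, "twist": 0},
  {"claw": 0.6, "dx": 0, "dy": 0, "dz": 0, "twist": 0},
  {"claw": 0.6, "dx": 0, "dy": 0, "dz": 0, "twist": 0},
  {"claw": 0.6, "dx": 0, "dy": 0, "dz": 0, "twist": 0},
  {"claw": 0.6, "dx": 0, "dy": 0, "dz": 0, "twist": 0},
])

```text
time_s: 19.12
position: [0.6418, -0.2148, 0.1204]
tcp_rot: [[-0.088, -0.996, -0.001], [-0.996, 0.088, 0.01], [-0.01, 0.002, -1.0]]
force: [0.3, -0.9, 1.1]
opening: 0.544
```

```bash
python3 - <<'E'
from h import *
delta([.642,-.218,.25],-95)
for n in ("wrist","scene"):
    im=bot.capture(n); cv2.imwrite(f"pics/{n}17.png",im[:,:,::-1])
E
```

```text
t 19.12 pos [ 0.6418 -0.2148  0.1204] ang -95.05 tilt [-0.0009  0.0097] F [ 0.3  -0.89  1.06] open 0.544
d cm [  0.19  -0.03 -12.97] twist -0.05
```

View pics/wrist17.png

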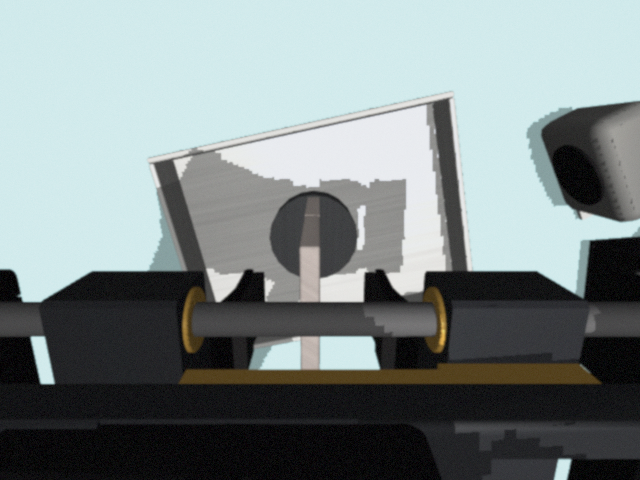

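Weight released and standing in the tray, foot at about (313,234) and the plate clear of both fingers. Lift straight up.

Request:
arm_command([
  {"claw": 0.6, "dx": 0, "dy": 0, "dz": -1, "twist": 0},
  {"claw": 0.6, "dx": 0, "dy": 0, "dz": -3, "twist": 0},
  {"claw": 0.6, "dx": 0, "dy": 0, "dz": -6, "twist": 0},
  {"claw": 0.6, "dx": 0, "dy": 0, "dz": -9, "twist": 0},
  {"claw": 0.6, "dx": 0, "dy": 0, "dz": -12, "twist": 0},
  {"claw": 0.6, "dx": 0, "dy": 0, "dz": -15, "twist": 0},
  {"claw": 0.6, "dx": 0, "dy": 0, "dz": -15, "twist": 0},
  {"claw": 0.6, "dx": 0, "dy": 0, "dz": -15, "twist": 0},
])

```text
time_s: 19.88
position: [0.6432, -0.2169, 0.2739]
tcp_rot: [[-0.088, -0.996, 0.005], [-0.996, 0.088, 0.007], [-0.007, -0.004, -1.0]]
force: [0.0, 0.2, 0.3]
opening: 0.601
```

```bash
python3 - <<'E'
from h import *
delta([.642,-.218,.25],-95)
for n in ("wrist","scene"):
    im=bot.capture(n); cv2.imwrite(f"pics/{n}18.png",im[:,:,::-1])
E
```

```text
t 19.88 pos [ 0.6432 -0.2169  0.2739] ang -95.04 tilt [0.0049 0.0067] F [0.04 0.16 0.33] open 0.601
d cm [0.14 0.12 2.39] twist -0.04
```

View pics/scene18.png

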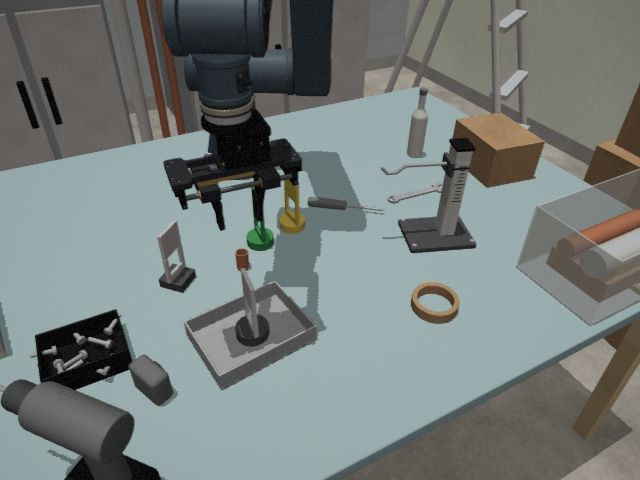

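View pics/wrist18.png

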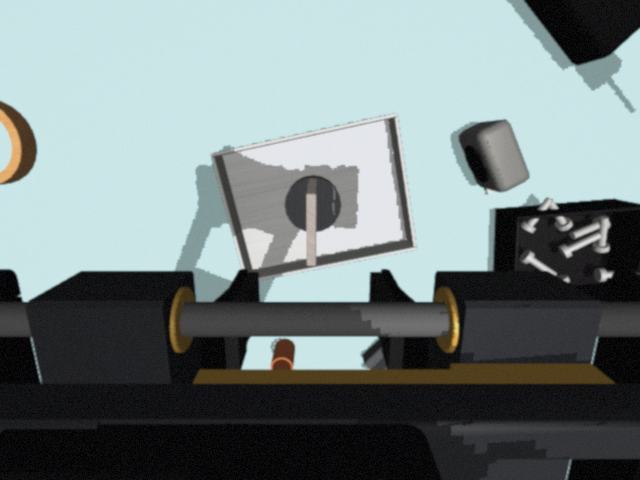

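Request:
arm_command([
  {"claw": 0.6, "dx": 0, "dy": 0, "dz": 0, "twist": 0},
  {"claw": 0.6, "dx": 0, "dy": 0, "dz": 0, "twist": 0},
  {"claw": 0.6, "dx": 0, "dy": 0, "dz": 0, "twist": 0},
  {"claw": 0.6, "dx": 0, "dy": 0, "dz": 0, "twist": 0},
])

```text
time_s: 20.32
position: [0.6409, -0.2157, 0.2688]
tcp_rot: [[-0.088, -0.996, -0.004], [-0.996, 0.088, 0.011], [-0.011, 0.005, -1.0]]
force: [0.2, 0.8, -0.2]
opening: 0.603
```

```bash
python3 -c "
from rig import bot
print(bot.hand_in())"
```

```text
the job is handed in; nothing more can be done
None
```

I weighed the round-footed counterweight on the hook and stood it in the steel tray. The job was handed in at about 20 s, and no verdict was reported.

- **On the hook:** I carried the opening over the tip and eased the weight down until the wrist force had fallen from about 7 N to near zero. Then I opened the fingers clear of it for over 4 s. I estimate the hook went down about 23 mm, well short of its stop. Pictures taken over that time showed no movement of the weight.
- **In the tray:** I lifted the weight off the hook, set it down near the middle of the tray and let go on contact. The gripper then went straight up, about 15 cm above where it let go.
- **Last checks:** The final pictures show the weight upright on the tray floor. The hook is back at its starting height, and the square-footed weight, pipe and other things look to be where they were. I compared the other objects by eye only and did not measure them again.

One move command was refused because I had left out a value; the arm did not move. No check failed.

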